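# Hold a door lever handle level over the latch spindle

## Robot

A 6-joint arm with a two-finger parallel gripper is mounted at the origin on the work surface. World frame = base frame: x ahead of the robot, y to its left, z up, the work surface at z = 0. Lengths are in mm, angles in rad, forces in N, time in s.
With the tool pointing down it reaches from about 275 to 825 mm from the base axis. Payload 5.2 kg.
Tool frame: the origin (TCP) lies at the very end of the fingers, on their centre line; the grasp point (between the pads) lies 19 mm behind it; z points along the fingers, y is the direction in which the jaws open and shut (so a half turn about z gives the same grasp; the last joint's range is limited). The gripper opens to 93 mm and grips with 3 to 60 N. Pads are 15 mm wide; open, the fingers measure 128 mm over their backs; the gripper's body (75 mm by 188 mm) begins 65 mm behind the grasp point.
Start: joints at [0.981, 0.259, 1.535, -0, 1.348, -0.203], TCP at [207.454, 509.38, 218.653] pointing down, gripper open.
Joint ranges: [-3.14, 3.14], [-0.91, 2.08], [0.19, 2.58], [-1.22, 4.36], [0.22, 2.71], [-3.12, 3.12]. Speed limits (rad/s): [2.57, 2.57, 3.14, 3.14, 3.14, 3.14].

## Interface

Orientations are given as [roll, pitch, yaw] about the fixed x, y, z axes, in that order (R = Rz(yaw) Ry(pitch) Rx(roll)).
In Python, from bench import robot gives the robot as it stands. The module is installed in compiled form; this text tells all that it offers. Calls block until the motion is done:
- robot.move_ptp(position, orientation): joint-space move of the TCP to a pose.
- robot.move_linear(position, ori=None, speed=150, f_stop=None): straight line of the TCP; ori=None keeps the orientation; speed is the mean speed in mm/s. With f_stop (N) it stops when the force on the tool has changed by that much, and returns True; else False.
- robot.move_j(angles): joint-space move.
- robot.move_gripper(opening): opening from 0.0 (shut) to 1.0 (fully open); the grip force is fixed at half the most; returns when the fingers have stopped.
- robot.sleep(seconds).
- robot.inverse_kinematics(position, orientation): joint angles nearest the present ones, or None.
- robot.get_image(name): name is "side" or "top" or "wrist"; returns a dict with "img" (400x640x3 uint8, blue, green, red), "fovy" (degrees; the focal length in pixels is half the picture's height over the tangent of half this angle, whatever the lens; pixels are square), "cx", "cy" (the principal point, pixels), "eye" and "orientation" of the camera in the world. Camera axes: x right, y down, z forward; pixel columns grow to the right and rows downward; lengths in mm; the calibration is good to about 2 mm. A picture is of the moment at which its call begins. There is no depth.
A pose or a line that the arm cannot do raises robot.MotionError and nothing moves.
- robot.hand_in(): hands the job in, once; it reports no verdict.
Readings, each from a call of its own:
- robot.current_t(): time.
- robot.current_qpos(): joint angles.
- robot.current_joint_vel(): joint speeds.
- robot.current_joint_efforts(): joint torques, N m.
- robot.current_tcp_pos(): TCP position.
- robot.current_eef_rot(): TCP orientation.
- robot.current_contact_force(): force on the tool from outside, world axes, zero at the start.
- robot.current_ft_torque(): the same for the moment, N m.
- robot.current_gripper_width(): opening from 0.0 (shut) to 1.0 (fully open).
Only numpy, scipy, OpenCV 4.12 (cv2) and the standard library are available. Lean on these libraries where they do the work, as an engineer would, in place of code of your own. Each camera call takes 0.05 s, during which the arm holds its last target.

## Task

Slide the clear door of the spares case fully open and leave it open, then take out the lever handle by gripping its bar at the balance point, lifting it level. Hold it still and level above the latch, its hub straight over the square spindle and a few centimetres clear of the tip, with the handle pointing away from the latch's brass bolts as it would be fitted, so that I can slip a washer on underneath. Do not put it down or let it touch the latch, leave the other things where they are, and finish while still holding it there.

Things in the scene. Friction and masses are not known exactly. Their poses are not given: they have to be found in the camera images.
- case: Flat spares case fixed to the bench, 300 mm (x) by 500 mm (y), 66 mm high: aluminium walls, 10 mm floor with a dark liner. A partition at its middle parts two halves along y: the -y half is an open bay (288 x 241 mm) under the sliding door, the +y half lies under a fixed clear pane. Origin: centre of its underside; z up.
- door_pull (a point): Middle of the black bar pull on the sliding clear door, 96 mm above the bench. Bar 100 mm long (point x), 12 mm wide (y), 12 mm high (z), on two end posts; free space of 28 mm between it and the pane, whose top is 62 mm above the bench. Opening moves the door along this point's +y, over the fixed pane. Axes as the case's.
- door (a joint): Sliding clear door: 0 m = shut over the bay, 0.24 m = fully open at its stop, over the fixed pane. It starts between shut and 50 mm open, drags with about 2 N and stays where it is left.
- balance (a point): Balance point of the loose steel lever handle in the bay, at mid-thickness of its bar, 32 mm above the floor it stands on. 0.45 to 0.75 kg, 228 mm long. The straight bar, 24 mm wide (y), 16 mm thick (z), is gripped across its width. Not the middle of the length: the heavy hub's side is 35 mm off along +x, the other end 143 mm along -x. x points to the hub (at first away from the robot), z up.
- socket (a point): Centre of the underside of the handle's hub (round, 50 mm across, 40 mm high), at the mouth of its socket: 60 mm along +x and 32 mm below the balance point in the handle's axes (same axes). The far end of the bar is turned down to the same level as the hub's underside; the handle stands on both.
- spindle (a point): Centre of the top of the latch's upright square spindle (12 mm square), 97 mm above the bench. +x points to the latch's forend plate and its two brass bolts, z up. The handle as fitted runs from the spindle to -x, so handle x and this x point the same way.
- latch: Grey latch case (112 x 150 mm, top 59 mm above the bench, a 54 mm round boss to 65 mm round the spindle's foot) on a 240 mm steel offcut of door stile fixed to the bench. Origin on the bench under the spindle, axes as the spindle's.
- rose: Loose steel ring 44 mm across, 8 mm high, in the bay: leave alone. Origin at its underside.
- strike: Loose flat steel strike plate 60 x 36 x 4 mm, in the bay: leave alone. Origin at its underside.
- padlock: Loose brass padlock lying flat, body 42 x 50 x 22 mm, shackle to 57 mm along its x: leave alone. Origin under its body.
- tin: Loose round tin, 76 mm across, 52 mm high: leave alone. Origin at its underside.
- screwdriver: Loose screwdriver lying on the bench along its x: leave alone.
- spanner: Loose spanner lying on the bench along its x: leave alone.
- screwtray: Loose grey plastic tray 90 x 120 x 35 mm: leave alone. Origin at its underside.

How it is judged:
By the outcome, as a careful person would: the job done as asked, in the order asked, and still so for the second after the job is handed in, while the arm keeps its last pose, push and grip.
It also fails if it takes over 48 s, if anything falls off the work surface, if the arm or the gripper's body presses on something with over 40 N, if the wrist force passes 120 N, or if a joint passes its speed limit or range.

## Working session

There is one attempt and no reset: what is moved stays moved. The work goes in short steps, each a Python script; the robot and the scene stay as the last script left them, time stands still between calls to the robot, and variables do not carry over. Pictures are saved under pics/ and viewed, and the job is handed in when it is done.

```bash
mkdir -p pics
python3 - <<'E'
from bench import robot
import cv2
for n in ("top","side","wrist"):
    d=robot.get_image(n); cv2.imwrite(f"pics/{n}0.png",d["img"])
    print(n,d["fovy"],d["cx"],d["cy"],d["eye"],d["orientation"])
print(robot.current_t(),robot.current_eef_rot())
E
```

```text
top 51.14410722727899 318.0676652755763 205.240780584416 [ 452.06947107 -169.32534833 1089.07786612] [-3.05698369 -0.02595369 -1.57669753]
side 52.766790827056134 319.0337227676667 190.05155400594728 [  234.46510085 -1001.24995209   647.77898361] [-2.13650948 -0.0027134  -0.31924248]
wrist 66.57685813730805 318.7751561004343 197.593806279977 [129.41283708 541.40656288 383.23355233] [2.83687801e+00 2.38491343e-03 1.18446872e+00]
0.15 [-3.14021698e+00 -2.67120096e-04  2.75476512e+00]
```

View pics/top0.png

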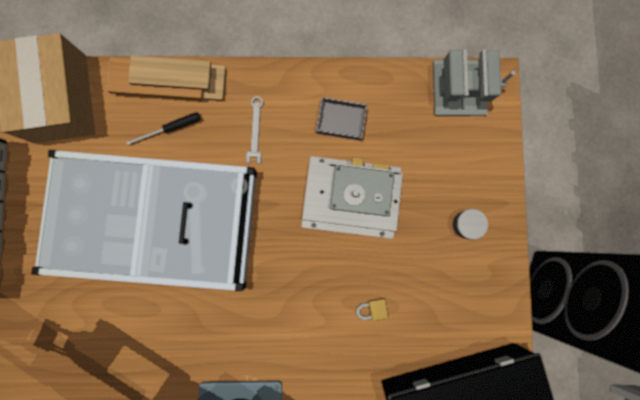

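View pics/side0.png

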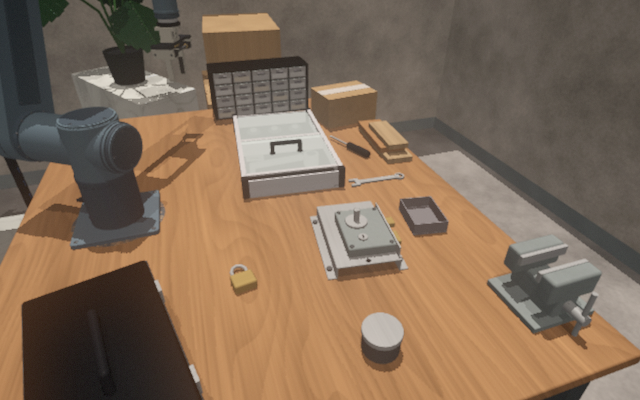

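View pics/wrist0.png

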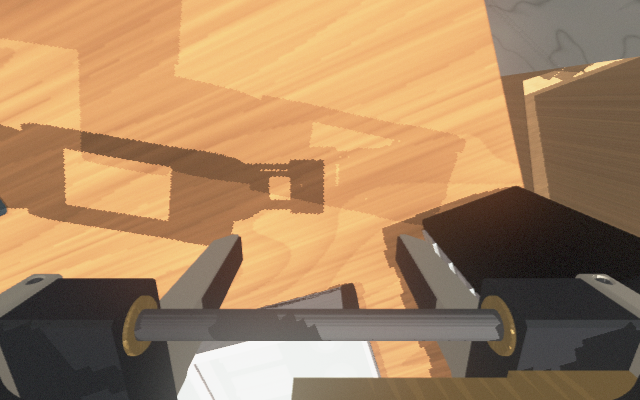

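```bash
cat > h.py <<'E'
import numpy as np, cv2
from scipy.spatial.transform import Rotation as R
def K(d):
    f=200/np.tan(np.radians(d["fovy"])/2); return f
def ray2z(d,u,v,z):
    f=K(d); r=R.from_euler('xyz',d["orientation"]).as_matrix()@np.array([(u-d["cx"])/f,(v-d["cy"])/f,1])
    e=np.array(d["eye"]); return e+r*(z-e[2])/r[2]
def proj(d,p):
    c=R.from_euler('xyz',d["orientation"]).as_matrix().T@(np.array(p,float)-np.array(d["eye"]))
    return np.array([d["cx"],d["cy"]])+K(d)*c[:2]/c[2]
def crop(d,x0,y0,w,h,s,fn):
    cv2.imwrite(fn,cv2.resize(d["img"][y0:y0+h,x0:x0+w],None,fx=s,fy=s,interpolation=cv2.INTER_CUBIC))
E
python3 - <<'E'
from bench import robot
from h import *
import pickle
d=robot.get_image("top"); s=robot.get_image("side")
pickle.dump((d,s),open("d0.pkl","wb"))
crop(d,30,140,230,160,3.4,"pics/tc.png")
crop(d,295,145,120,100,6,"pics/tl.png")
crop(s,225,100,130,100,6,"pics/sc.png")
for p in [(53,153),(254,171),(244,288),(36,272)]: print(ray2z(d,*p,66).round(1))
E
```

```text
[669.2 450.6  66. ]
[624.  -38.9  66. ]
[339.5 -17.   66. ]
[381.5 477.   66. ]
```

View pics/tc.png

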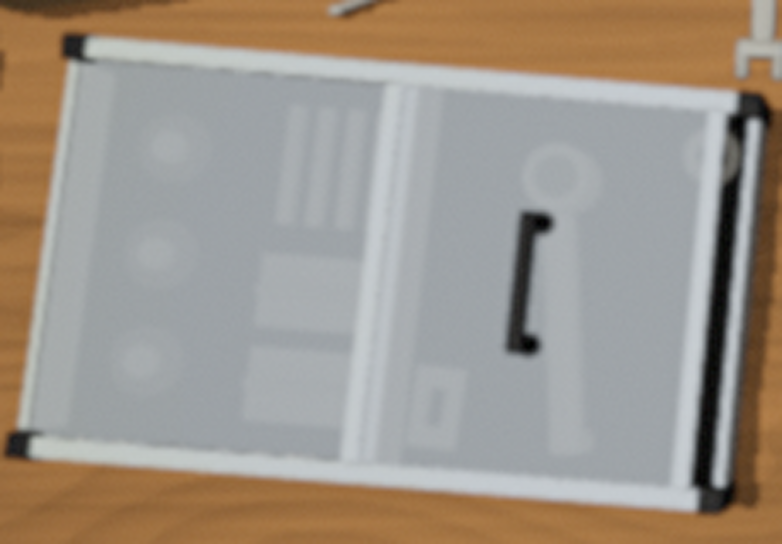

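View pics/tl.png

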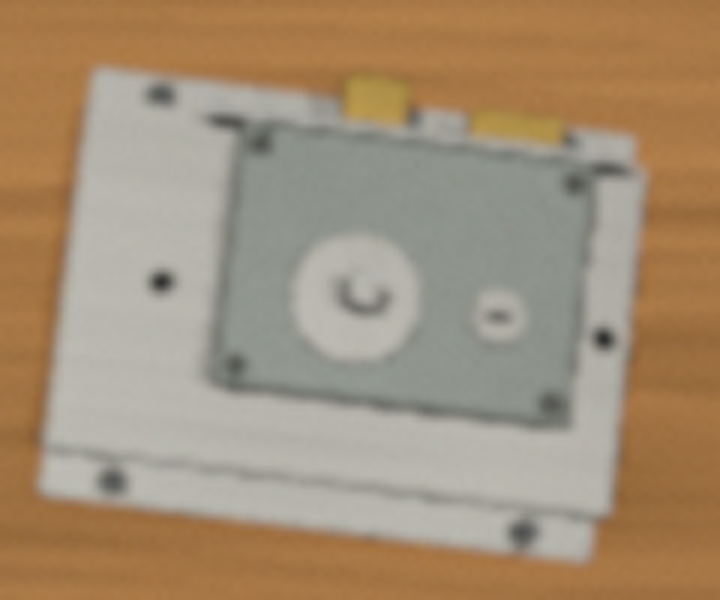

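View pics/sc.png

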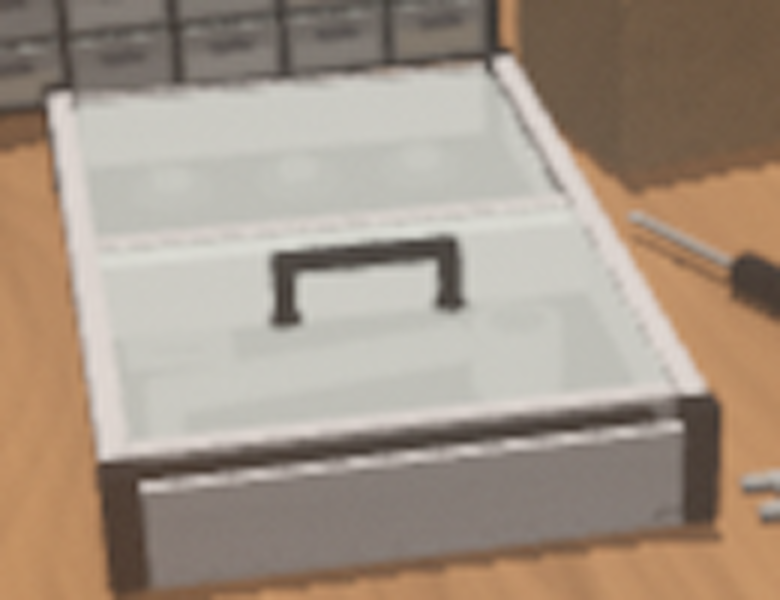

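Run:
```python
from h import *
import pickle
from scipy.optimize import least_squares
d,s=pickle.load(open("d0.pkl","rb"))
t=lambda u,v:(u/3.4+30,v/3.4+140)
l=lambda u,v:(u/6+295,v/6+145)
q=lambda u,v:(u/6+225,v/6+100)
for a in [(63,35),(768,95),(730,512),(5,458)]: print("corner",ray2z(d,*t(*a),66).round(1))
for a in [(528,213),(517,352),(522.5,282)]: print("pull",ray2z(d,*t(*a),102).round(1))
for a in [(273,255),(460,240),(366,249)]: print("pull side",ray2z(s,*q(*a),99).round(1))
for a in [(238,120),(598,172),(570,425),(212,382)]: print("latch",ray2z(d,*l(*a),59).round(1))
print("spindle boss",ray2z(d,*l(355,298),65).round(1),"tip",ray2z(d,*l(362,292),97).round(1))
for a in [(100,70),(648,170),(592,562),(40,495)]: print("plate",ray2z(d,*l(*a),10).round(1))
```

```text
corner [675.9 461.7  66. ]
corner [631.6 -43.5  66. ]
corner [333.4 -18.7  66. ]
corner [375.2 487.3  66. ]
pull [542.9 117.  102. ]
pull [447.2 122.5 102. ]
pull [495.2 119.8 102. ]
pull side [450.1 128.3  99. ]
pull side [547.5 115.7  99. ]
pull side [497.8 120.3  99. ]
latch [ 640.  -238.6   59. ]
latch [ 617.9 -388.8   59. ]
latch [ 512.3 -374.9   59. ]
latch [ 530.7 -226.9   59. ]
spindle boss [ 564.7 -285.8   65. ] tip [ 563.6 -285.    97. ]
plate [ 671.1 -181.9   10. ]
plate [ 626.6 -421.2   10. ]
plate [ 456. -393.   10.]
plate [ 486.  -155.2   10. ]
```

Run:
```python
from h import *
import pickle
d,s=pickle.load(open("d0.pkl","rb"))
crop(s,305,195,105,80,7,"pics/sl.png")
```

```text
(no output)
```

View pics/sl.png

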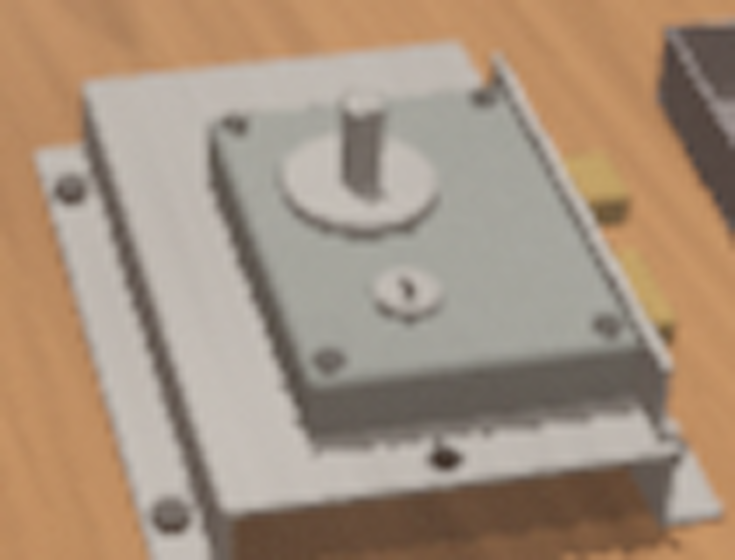

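Run:
```python
from bench import robot
from h import *
yaw=np.radians(-4.85+180)
robot.move_ptp([496.5,120,190],[np.pi,0,yaw])
robot.move_gripper(0.45)
w=robot.get_image("wrist"); cv2.imwrite("pics/w1.png",w["img"])
print(w["eye"],w["orientation"],robot.current_t(),robot.current_tcp_pos())
cs=np.array([np.cos(np.radians(-4.85)),np.sin(np.radians(-4.85))])
c=np.array([496.5,120])
for k in(-50,50): print(proj(w,[*(c+k*cs),102]).round(0))
import pickle; pickle.dump(w,open("w1.pkl","wb"))
```

```text
[412.67789932 127.55111442 355.29137166] [2.83679573e+00 7.43235589e-04 1.48653237e+00] 3.025 [496.52295113 119.95036405 189.98633793]
[318. 145.]
[318. 254.]
```

View pics/w1.png

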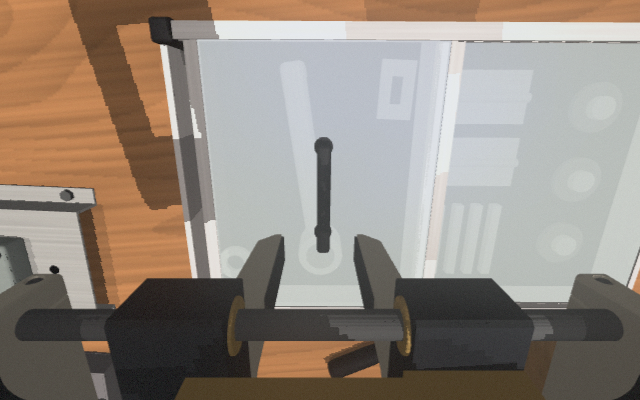

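Run:
```python
from bench import robot
from h import *
p=np.array([496.5,121.5,80]); a=np.radians(-4.85); dy=np.array([-np.sin(a),np.cos(a),0])
print(robot.move_linear(p,f_stop=15),robot.current_tcp_pos())
print(robot.move_linear(p+dy*275,speed=90,f_stop=15),robot.current_tcp_pos(),robot.current_contact_force(),robot.current_t())
c=robot.current_tcp_pos()
print(((np.array(c)-p)@dy))
d=robot.get_image("top"); cv2.imwrite("pics/t2.png",d["img"]); crop(d,30,140,230,160,3.4,"pics/t2c.png")
```

```text
False [497.16292932 121.50910678  80.66768345]
True [516.19108742 359.47773134  79.27315245] [-0.30108182 -1.73721587  0.61297946] 6.2333
238.79047241888318
```

View pics/t2.png

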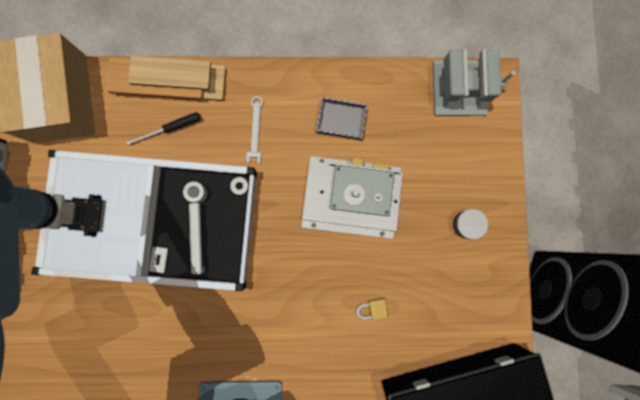

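Run:
```python
from bench import robot
from h import *
a=np.radians(-4.85); dy=np.array([-np.sin(a),np.cos(a),0])
c=np.array(robot.current_tcp_pos())
print(robot.move_linear(c+dy*20,speed=30,f_stop=12))
c2=np.array(robot.current_tcp_pos()); print(((c2-c)@dy),robot.current_contact_force())
# back to centre of bar, up
robot.move_linear(c2-dy*12,speed=60); c2=np.array(robot.current_tcp_pos())
robot.move_linear([*c2[:2],180],speed=200)
robot.move_linear([480,95,230],speed=300)
w=robot.get_image("wrist"); cv2.imwrite("pics/w3.png",w["img"]); d=robot.get_image("top")
import pickle; pickle.dump((w,d),open("w3.pkl","wb"))
crop(d,30,140,230,160,3.4,"pics/t3c.png"); print(robot.current_t())
```

```text
True
-0.14841687385190025 [-0.18684944 -0.90438663 -0.19812415]
8.7
```

View pics/w3.png

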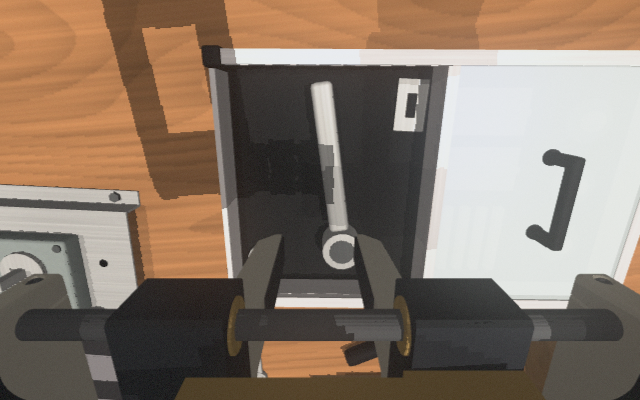

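View pics/t3c.png

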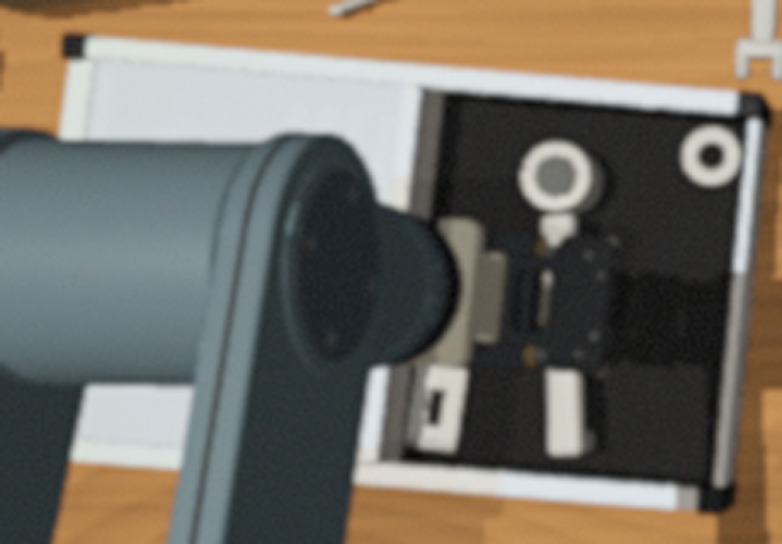

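View pics/t2c.png

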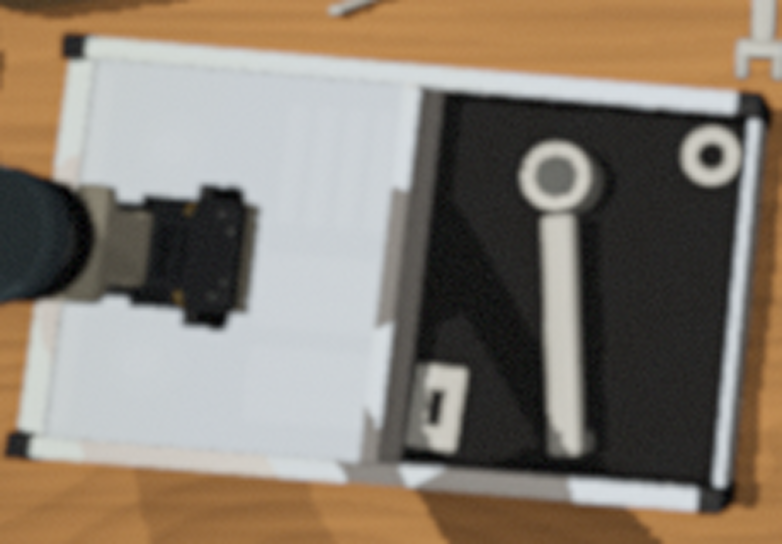

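Run:
```python
from h import *
import pickle
w,d=pickle.load(open("w3.pkl","rb"))
crop(w,290,60,120,220,2.7,"pics/w3c.png")
```

```text
(no output)
```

View pics/w3c.png

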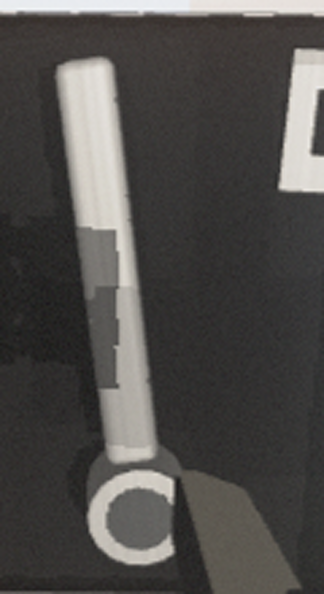

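Run:
```python
from h import *
import pickle
w,d=pickle.load(open("w3.pkl","rb"))
t=lambda u,v:(u/3.4+30,v/3.4+140); x=lambda u,v:(u/2.7+290,v/2.7+60)
for n,D,pts in(("top",d,[t(555,176),t(559,215),t(567,455)]),("wr",w,[x(138,517),x(132,452),x(86,60)])):
    P=[ray2z(D,*p,50) for p in pts]; print(n,[q.round(1) for q in P])
    v=P[0]-P[2]; L=np.linalg.norm(v); print(L,np.degrees(np.arctan2(v[1],v[0])),"bar",np.degrees(np.arctan2(*(P[1]-P[2])[[1,0]])),(P[0]-60*v/L).round(1))
```

```text
top [array([574.8, 113.1,  50. ]), array([546.2, 109.6,  50. ]), array([373. , 100.7,  50. ])]
202.19031155238045 3.522942415802295 bar 2.969039855437441 [514.9 109.4  50. ]
wr [array([575.5, 114.2,  50. ]), array([542.8, 113.5,  50. ]), array([375.4, 105.9,  50. ])]
200.27838216942882 2.365058373836923 bar 2.579372015580166 [515.6 111.7  50. ]
```

Run:
```python
from bench import robot
from h import *
yaw=np.radians(182.8-360)
p=[515.8,110.8]
robot.move_ptp([*p,150],[np.pi,0,yaw]); robot.move_gripper(0.6)
print(robot.move_linear([*p,60],speed=200,f_stop=12))
print(robot.move_linear([*p,23],speed=60,f_stop=12),robot.current_tcp_pos())
f0=np.array(robot.current_contact_force()); m0=np.array(robot.current_ft_torque())
w=robot.get_image("wrist"); cv2.imwrite("pics/w4.png",w["img"])
robot.move_gripper(0.0)
print(robot.current_gripper_width()*93, robot.current_contact_force(),robot.current_t(),f0,m0)
w=robot.get_image("wrist"); cv2.imwrite("pics/w5.png",w["img"])
```

```text
False
False [515.867207   110.80112285  22.9281992 ]
24.08689188878512 [0.91058546 1.65754797 1.46083059] 11.675 [ 0.37516786 -0.58123177  0.76718974] [ 0.02644276 -0.02423471 -0.02012414]
```

View pics/w5.png

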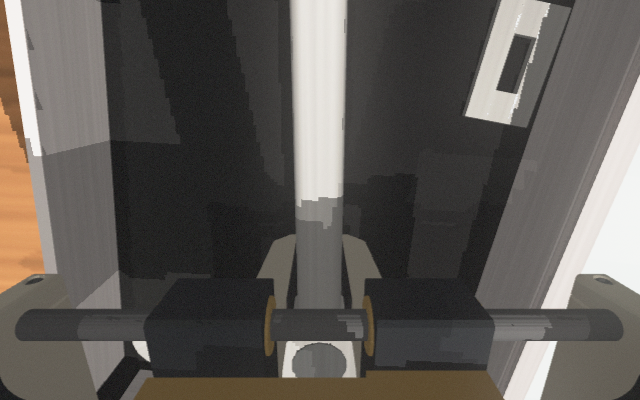

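Gripped at 24.1 mm width; the bar runs parallel to the fingers' centre plane, at column about 319. I'll lift a little and check the balance from the moment reading.

Run:
```python
from bench import robot
from h import *
p=np.array(robot.current_tcp_pos())
m0=np.array([0.026,-0.024,-0.020])
robot.move_linear([p[0],p[1],p[2]+14],speed=25); robot.sleep(0.3)
for i in range(3):
    print(np.round(robot.current_contact_force(),2),np.round(robot.current_ft_torque(),3)); robot.sleep(.1)
w=robot.get_image("wrist"); cv2.imwrite("pics/w6.png",w["img"])
s=robot.get_image("side"); crop(s,225,80,130,110,6,"pics/s6.png"); print(robot.current_gripper_width()*93,robot.current_t())
```

```text
[-0.15  0.17 -6.93] [ 0.059 -0.006  0.068]
[-0.29 -0.04 -6.54] [-0.04   0.038 -0.002]
[-0.06  0.1  -6.79] [0.035 0.005 0.017]
23.962745969930833 13.1417
```

View pics/w6.png

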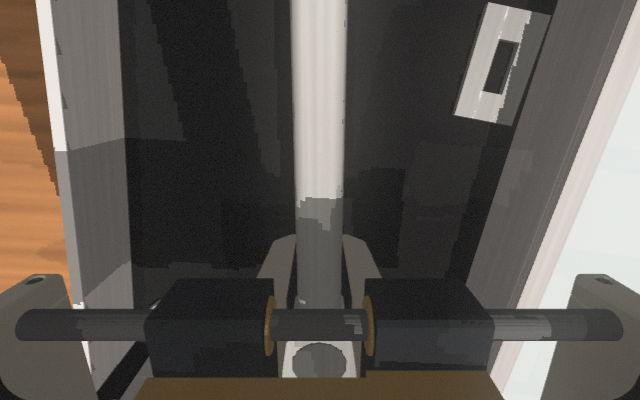

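View pics/s6.png

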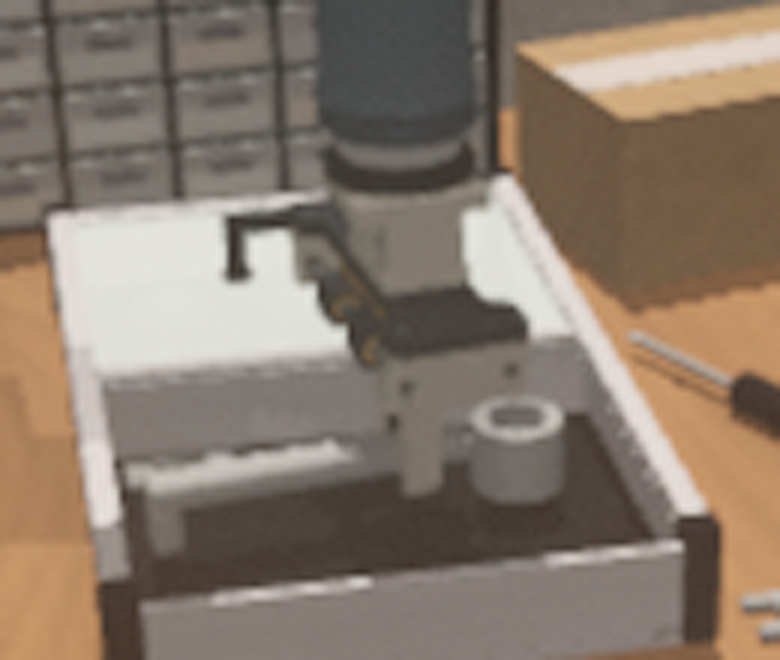

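Run:
```python
from h import *
import pickle
from scipy.optimize import least_squares
d,s=pickle.load(open("d0.pkl","rb"))
l=lambda u,v:(u/6+295,v/6+145); q=lambda u,v:(u/7+305,v/7+195)
print("side tip",ray2z(s,*q(363,102),97), "boss",ray2z(s,*q(360,183),65))
T=[l(240,122),l(598,168),l(570,425),l(212,380)]
S=[q(497,88),q(650,348),q(310,388),q(212,125)]
print([ray2z(s,*x,59).round(1) for x in S])
scr_t=[l(260,143),l(574,184),l(551,404),l(234,364)]
scr_s=[q(484,97),q(607,325),q(328,360),q(235,124)]
for D,P in((d,scr_t),(s,scr_s)):
    a=[ray2z(D,*x,60)[:2] for x in P]; print(np.round(a,1))
    for i,j in((0,1),(3,2)):
        v=a[i]-a[j]; print("yaw long",-np.degrees(np.arctan2(v[0],v[1])),np.linalg.norm(v))
    for i,j in((0,3),(1,2)):
        v=a[i]-a[j]; print("yaw short",np.degrees(np.arctan2(v[1],v[0])),np.linalg.norm(v))
    v=np.array(0)
def rect(p,full=False):
    # common yaw; T offset separately from S (calib 2mm)
    r=[]
    for D,P,o in((d,scr_t,p[3:5]),(s,scr_s,p[5:7])):
        for (sx,sy),px in zip(((1,1),(1,-1),(-1,-1),(-1,1)),P):
            c,sn=np.cos(p[0]),np.sin(p[0]); x,y=sx*p[1],sy*p[2]
            r+=list(proj(D,[o[0]+c*x-sn*y,o[1]+sn*x+c*y,60])-px)
    return r
o=least_squares(rect,[-.13,50,68,570,-305,570,-305]); print(np.degrees(o.x[0]),o.x,np.sqrt(o.cost*2/16))
```

```text
side tip [ 566.25480615 -287.76168707   97.        ] boss [ 565.77297131 -290.61621136   65.        ]
[array([ 639. , -245.5,   59. ]), array([ 623.5, -393.7,   59. ]), array([ 512.5, -377.8,   59. ]), array([ 532.3, -235. ,   59. ])]
[[ 630.1 -247.6]
 [ 612.7 -378.4]
 [ 520.9 -367. ]
 [ 538.  -236. ]]
yaw long -7.5974466679023 131.9334278436126
yaw long -7.425554900908552 132.09888559181178
yaw short -7.214011993496206 92.8545256483401
yaw short -7.110207391060313 92.45948328291749
[[ 631.4 -250.5]
 [ 615.  -380.1]
 [ 522.5 -368.1]
 [ 539.8 -238.2]]
yaw long -7.240753344435266 130.64629216159878
yaw long -7.577694251173027 131.02536000948677
yaw short -7.633715889087601 92.48411810590764
yaw short -7.3989614378803825 93.2528185321408
-7.443656602420941 [-1.29916316e-01  4.63998540e+01  6.58288942e+01  5.75445023e+02
 -3.07252607e+02  5.77198664e+02 -3.09170462e+02] 0.09293628046987769
```

Run:
```python
from bench import robot
from h import *
p=np.array(robot.current_tcp_pos())
robot.move_linear([p[0],p[1],190],speed=100)
robot.move_linear([505.5,-279.2,190],[np.pi,0,np.radians(172.56)],speed=130)
robot.sleep(.3)
t=robot.get_image("top"); s=robot.get_image("side"); w=robot.get_image("wrist")
import pickle; pickle.dump((t,s,w),open("d7.pkl","wb"))
crop(t,280,140,160,120,5,"pics/t7.png"); crop(s,230,120,200,140,4,"pics/s7.png"); cv2.imwrite("pics/w7.png",w["img"])
print(robot.current_tcp_pos(),robot.current_eef_rot(),robot.current_t(),robot.current_contact_force(),robot.current_ft_torque())
```

```text
[ 505.50600317 -279.20937655  190.01640872] [-3.14155326e+00  2.66534670e-05  3.01172355e+00] 18.4167 [-0.36953483  0.10493099 -6.22734253] [-0.00281648  0.01120649  0.01030804]
```

View pics/t7.png

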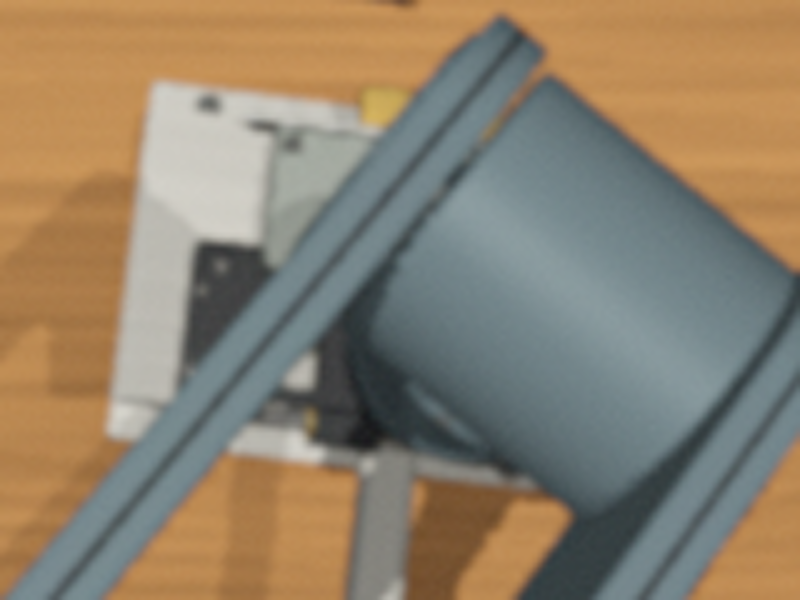

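View pics/s7.png

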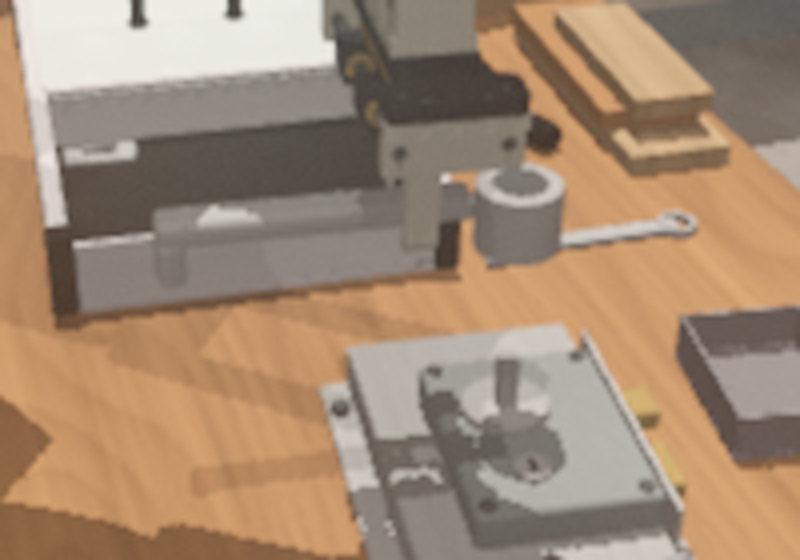

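View pics/w7.png

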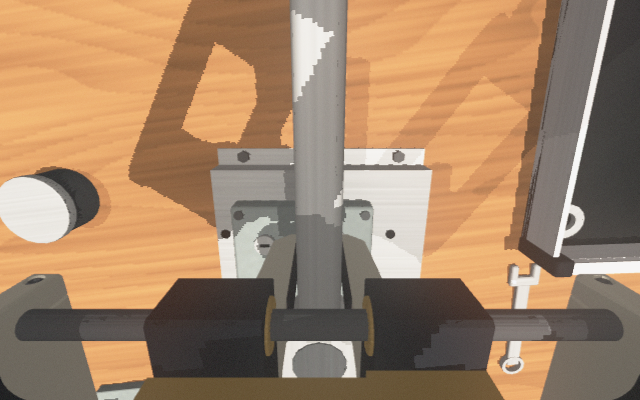

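Run:
```python
from h import *
import pickle
t,s,w=pickle.load(open("d7.pkl","rb"))
crop(s,330,150,60,90,6.5,"pics/s7b.png"); crop(w,200,130,260,150,3,"pics/w7b.png")
print("hub via side",ray2z(s,360,165.75,217.1).round(1))
y=np.radians(-7.44); e=np.array([np.cos(y),np.sin(y)])
print("pred hub", (np.array([505.5,-279.2])+60*e).round(1))
for p in ([520.9,-367,60],[538,-236,60],[522.5,-368.1,60],[539.8,-238.2,60]): print("screws pred wrist",proj(w,p).round(1))
print("pred hub in side",proj(s,[565,-287,217.1]).round(1),"spindle",proj(s,[565,-287,97]).round(1))
```

```text
hub via side [ 565.6 -290.7  217.1]
pred hub [ 565. -287.]
screws pred wrist [236.2 214.1]
screws pred wrist [364.  214.2]
screws pred wrist [235.5 215.6]
screws pred wrist [362. 216.]
pred hub in side [359.1 165. ] spindle [356.2 209.5]
```

View pics/s7b.png

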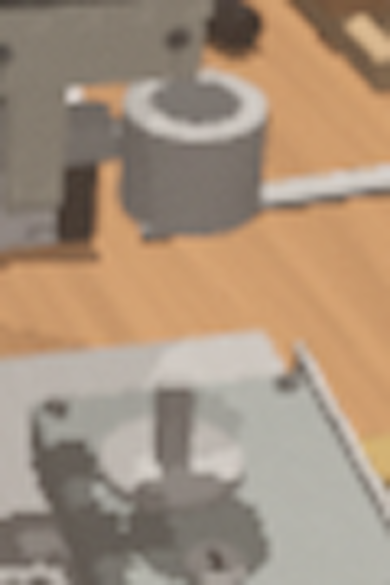

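View pics/w7b.png

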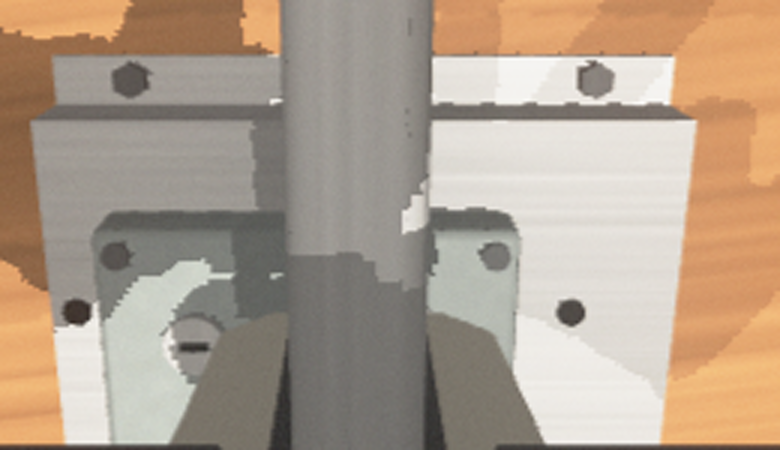

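Run:
```python
from h import *
import pickle
t,s,w=pickle.load(open("d7.pkl","rb"))
y=np.radians(-7.44); e=np.array([np.cos(y),np.sin(y)]); T=np.array([505.5,-279.2])
for k in (-60,-90,-120): print(k,proj(w,[*(T+k*e),217.1]).round(1))
im=cv2.cvtColor(w["img"],cv2.COLOR_BGR2GRAY).astype(int)
for r in (110,150,180): print(r,im[r,285:300],im[r,338:352])
```

```text
-60 [317.9 157.3]
-90 [317.9  87.5]
-120 [317.8   7.3]
110 [111 113 112 113 117 168 178 149 127 131 135 142 145 146 150] [140 136 135 131 126 118 106 157 169 168 173 172 170 166]
150 [157 158 160 157 157 157 159 158 141 128 112 132 140 144 148] [136 133 132 126 117 108 229 232 227 227 227 226 228 229]
180 [116 115 118 117 117 118 117 116 116 115 121 131 136 141 144] [133 132 130 118 112 163 214 222 221 221 221 223 222 222]
```

Run:
```python
from bench import robot
from h import *
robot.move_linear([505.5,-277.0,145],speed=50)
robot.sleep(.4)
s=robot.get_image("side"); w=robot.get_image("wrist")
import pickle; pickle.dump((s,w),open("d8.pkl","wb"))
crop(s,325,150,80,90,6.5,"pics/s8.png"); crop(w,200,130,260,150,3,"pics/w8.png")
print(robot.current_tcp_pos(),robot.current_t(),robot.current_contact_force(),robot.current_ft_torque())
for p in ([520.9,-367,60],[538,-236,60],[522.5,-368.1,60],[539.8,-238.2,60]): print(proj(w,p).round(1))
h=np.array([565,-284.8])
for z in(132,172): print("hub pred side",proj(s,[*h,z]).round(1))
print("sp",proj(s,[565,-287,97]),proj(s,[565,-285,97]))
```

```text
[ 505.51400008 -277.03134873  145.06740819] 19.9667 [ 0.0187293   0.07063262 -7.11168854] [ 0.01829093 -0.0165701   0.06198158]
[220.8 232. ]
[368.6 232.1]
[220.  233.8]
[366.4 234.2]
hub pred side [356.7 196.7]
hub pred side [357.6 182. ]
sp [356.24257391 209.48990179] [355.91584311 209.02793798]
```

View pics/s8.png

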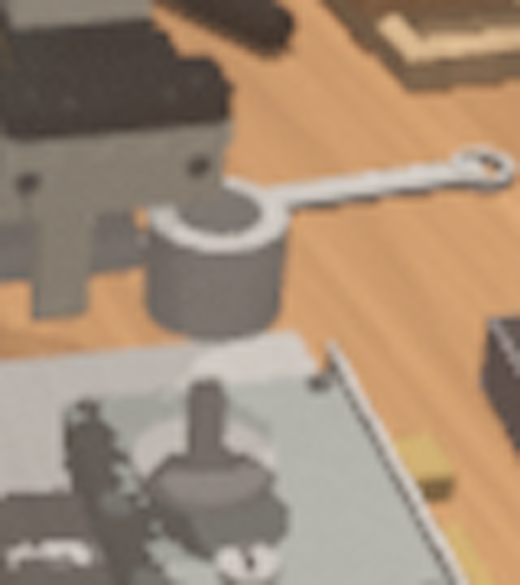

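View pics/w8.png

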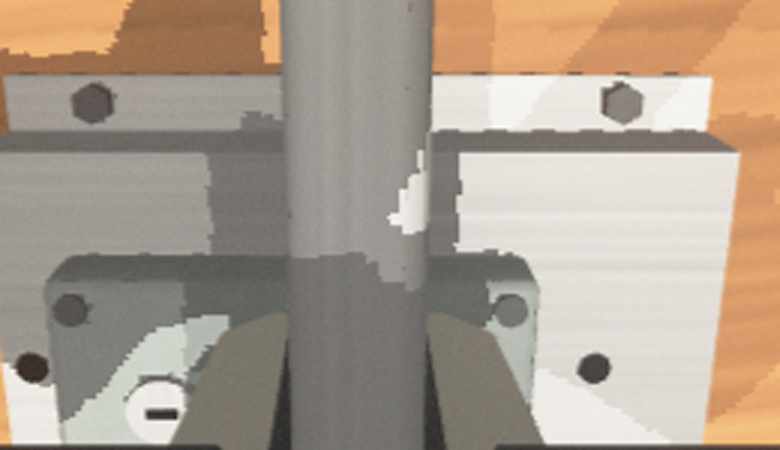

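Run:
```python
from h import *
import pickle
s,w=pickle.load(open("d8.pkl","rb"))
y=np.radians(-7.44); e=np.array([np.cos(y),np.sin(y)]);n=np.array([-e[1],e[0]])
B=np.array([505.5,-277.0]); H=B+60*e
im=s["img"].copy(); S=5; x0,y0=255,140
im=cv2.resize(im[y0:y0+110,x0:x0+150],None,fx=S,fy=S,interpolation=cv2.INTER_CUBIC)
def P(p): return tuple(int(v) for v in np.round((proj(s,p)-[x0,y0]+0.5)*S))
for z in(132,172):
    cv2.polylines(im,[np.array([P([*(H+25*np.array([np.cos(a),np.sin(a)])),z]) for a in np.linspace(0,6.28,40)])],True,(0,0,255),1)
for z in(156,172): 
    for k in(-12,12): cv2.line(im,P([*(B-143*e+k*n),z]),P([*(B+35*e+k*n),z]),(0,255,0),1)
cv2.line(im,P([*(B-143*e-12*n),132]),P([*(B-125*e-12*n),132]),(255,0,0),1)
sp=np.array([565,-286])
cv2.polylines(im,[np.array([P([*(sp+6*(a*e+b*n)),97]) for a,b in((1,1),(1,-1),(-1,-1),(-1,1))])],True,(255,0,255),1)
cv2.imwrite("pics/ov8.png",im)
```

```text
(no output)
```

View pics/ov8.png

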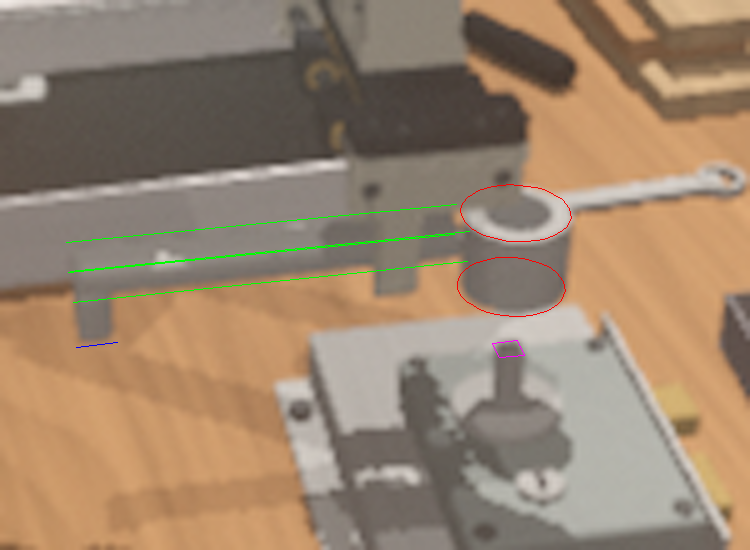

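Run:
```python
from bench import robot
from h import *
robot.move_linear([504.9,-277.4,144],speed=15); robot.sleep(.5)
t=robot.get_image("top"); cv2.imwrite("pics/t9.png",t["img"])
s=robot.get_image("side"); cv2.imwrite("pics/s9.png",s["img"])
print(robot.current_t(),robot.current_tcp_pos(),robot.current_eef_rot(),robot.current_gripper_width()*93,np.abs(robot.current_joint_vel()).max(),robot.current_contact_force())
```

```text
20.8167 [ 504.88941312 -277.39468248  144.02588392] [-3.14158231e+00  1.09095776e-05  3.01177400e+00] 23.61479044093511 0.002195486127068707 [-0.31791961  0.34555188 -6.48024881]
```

View pics/t9.png

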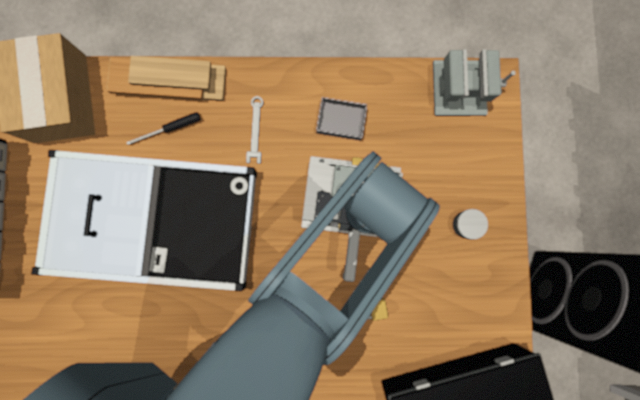

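View pics/s9.png

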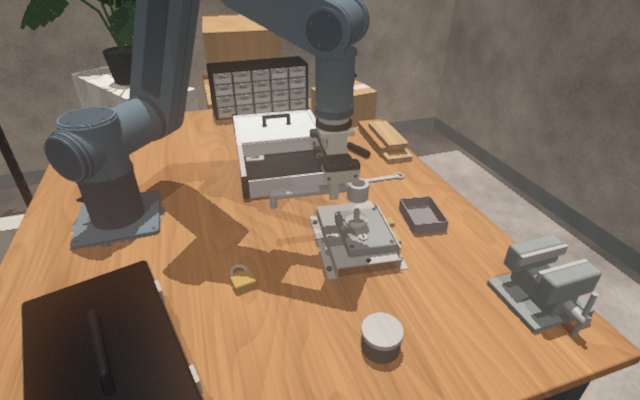

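Run:
```python
from bench import robot
from h import *
t=robot.get_image("top"); crop(t,30,140,230,160,3.4,"pics/t9c.png")
```

```text
(no output)
```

View pics/t9c.png

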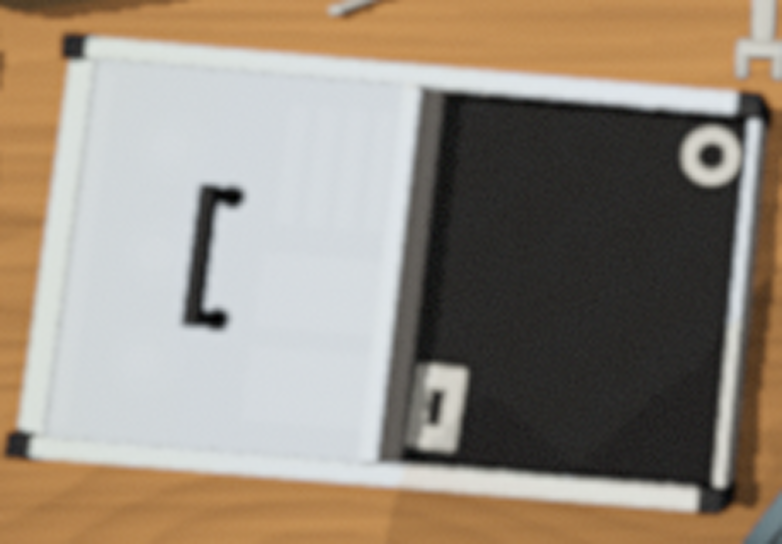

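Run:
```python
from bench import robot
robot.hand_in(); print(robot.current_t())
```

```text
the job is handed in; nothing more can be done
the job is handed in; nothing more can be done
```

The door is fully open and the lever handle is held still and level above the spindle. I handed the job in at about 21 s of the 48 s allowed.

- **Door:** I slid it about 224 mm until it met its stop. A second push gave no further travel, and it stayed open in the last pictures.
- **Grip:** I gripped the handle at its balance point and lifted it straight up. The wrist moment stayed around zero (under about 0.07 N m, within its noise) with about 6.8 N of weight, and the side picture showed the handle level.
- **Hold:** The hub is about 34 mm above the spindle tip, with the handle pointing away from the brass bolts. Its angle matches the latch to within a few tenths of a degree.
- **Centring:** The wrist and side pictures put the hub within about 1 mm of the spindle. The wrist picture's absolute positions differed from the other two cameras by 2–4 mm in y, so I aligned the hub relative to the latch. I then made a last 0.7 mm correction, and did not remeasure its centring afterwards.
- **Limits of the check:** The arm hid the hub from the top camera, so that view could not confirm the centring.
- **Other items:** They showed no movement in the last pictures.

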